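# Set the flight-sim throttle quadrant for engine start

### The arm

A 6-joint arm with a two-finger parallel gripper is mounted at the origin on the work surface. World frame = base frame: x ahead of the robot, y to its left, z up, the work surface at z = 0. Lengths are in mm, angles in rad, forces in N, time in s.
With the tool pointing down it reaches from about 375 to 900 mm from the base axis. Payload 3.1 kg.
Tool frame: the origin (TCP) lies at the very end of the fingers, on their centre line; the grasp point (between the pads) lies arm.tcp_to_grasp behind it (arm.tcp_to_grasp is the distance from the TCP to the grasp point, in mm); z points along the fingers, y is the line along which they close (so a half turn about z gives the same grasp; the last joint's range is limited). The gripper opens to 85 mm and grips with 20 to 120 N. Pads are 22 mm wide; open, the fingers measure 114 mm over their backs; the gripper's body (76 mm by 85 mm) begins 54 mm behind the grasp point. The pads swing forward as they close: fully open they stand 13 mm farther back than shut.
Start: joints at [1.024, 0.527, 1.433, -0, 1.181, -0.178], TCP at [224.686, 583.192, 231.31] pointing down, gripper open.
Joint ranges: [-3.08, 3.08], [-0.75, 2.2], [0.22, 2.44], [-1.43, 4.57], [0, 2.65], [-2.85, 2.85]. Speed limits (rad/s): [2.79, 2.79, 3.14, 3.14, 3.14, 3.14].

### API

Orientations are given as a 3x3 rotation matrix whose columns are the frame's x, y, z axes.
In Python, from rig import arm, camera, calibration, job gives the robot as it stands.
- The arm moves only by the shell command python3 -m crank 'ROWS'. ROWS is JSON, a list of rows, each an object of numbers: "x", "y", "z": the shift along the tool's x, y, z in m; "turn": the turn about the tool's z in rad; "hand": the closure in counts, from 0 (fully open) to 255 (shut). A call has 1 to 20 rows; each row is the pose to reach, as a shift and turn from the pose commanded when the call began, along the tool's axes at that moment; what a row does not reach only later rows make up. A row lasts 1/8 s, in which the tool goes at most 62.5 mm and 10.7 degrees, less where a joint would pass 70% of its speed; a pose out of reach is approached as far as the arm can. A call with a gripper value outside its range is refused whole. The fingers move at their own pace and stop on an object; the grip force is fixed at half the most. Time passes only in rows, so rows that repeat a pose let the fingers close. It gives the time, the measured TCP pose, the force, the opening and the grip force at its end, in the units of the state.
- arm.read_state(): the state, without advancing time (a new reading comes with each control period).
- camera(name): name is "scene" or "top"; returns (picture, depth): 384x512x3 uint8, red, green, blue; 384x512 float32, mm along the optical axis (not along the pixel's ray), 0 where there is no reading.
- calibration(name): a dict with "fov_y" (degrees; the focal length in pixels is half the picture's height over the tangent of half this angle, whatever the lens; pixels are square), "cx", "cy" (the principal point, pixels), "world_from_camera" (4x4, takes a point from camera to world coordinates). Camera axes: x right, y up, looking along -z (the intrinsics and any distortion apply to the point x, -y, -z); pixel columns grow to the right and rows downward; lengths in mm; the calibration is good to about 2 mm. A picture is of the moment at which its call begins. calibration takes no time and is no camera call.
- job.close_job(): hands the job in; it is judged then, once.
The state is a dict: "time": time; "joint_pos": joint angles; "joint_vel": joint speeds; "joint_torque": joint torques, N m; "position": TCP position; "ee_rot": TCP orientation; "contact_force": force on the tool from outside, world axes, zero at the start; "ft_torque": the same for the moment, N m; "width": finger opening in mm; "grasp_force": force on a finger pad.
Only numpy, scipy, OpenCV 4.12 (cv2) and the standard library are available. Lean on these libraries where they do the work, as an engineer would, in place of code of your own. Each camera call takes 0.05 s, during which the arm holds its last target. There are 200 camera calls.

### The job

Set the flight-sim throttle quadrant for engine start by pushing its levers with one fingertip: push the black throttle lever back to the green quarter-open mark beside its slot, and push the red mixture lever fully forward, away from you, to its stop. Only push the levers, without pinching or straining them, and leave the blue propeller lever and the other things on the desk as they are.

Things in the scene. Friction and masses are not known exactly. Their poses are not given: they have to be found in the camera images.
- quadrant: Flight-sim throttle quadrant, stuck to the desk by suction feet. Black base 160 (x) x 154 (y) x 52 mm high; white cover: a drum of radius 58 mm along y, axis 60 mm above the desk (top at 118 mm). Origin: centre of the underside. x forward, away from pilot and robot; y to the pilot's left; z up. Three levers turn about the drum's axis in slots at y = +48 (black), 0 (blue), -48 mm (red).
- throttle (a joint): Black throttle lever, rad: 0 = idle, leaning 0.60 back to the pilot (quadrant -x); 0.60 upright; 1.20 full forward. Knob centre in the quadrant frame: x = 105 sin(q-0.60), y = 48, z = 60 + 105 cos(q-0.60) mm. Starts at 0.70 to 1.08; the green mark is at 0.30. Friction of about 2 N at the knob holds it where it is left. The arm is 8 mm deep along its swing, 6 mm wide.
- mixture (a joint): Red mixture lever, rad: same size, friction and meaning as the throttle's, knob at y = -48 mm. 0 = fully back, 1.20 = fully forward at its stop, which is rigid: arrive there slowly. Starts between 0.10 and 0.55.
- propeller (a joint): Blue propeller lever, rad: same size and meaning, knob at y = 0. It starts forward already (1.12 to 1.20) and stays as it is.
- throttle_knob (a point): Centre of the black knob, a cylinder lying along quadrant y, radius 14 mm, 28 mm wide, 105 mm from the drum's axis.
- propeller_knob (a point): Centre of the blue knob: a cylinder lying along quadrant y, radius 14 mm, 24 mm wide, white discs on its ends.
- mixture_knob (a point): Centre of the red knob: a cylinder lying along quadrant y, radius 14 mm, 24 mm wide.
- throttle_mark (a point): Green quarter-open mark: two green bars, each 5 x 14 mm, on the white cover either side of the throttle's slot (the other ticks are thin and black). The point lies on the cover's surface in the middle of the slot. The throttle is set when the middle of its arm stands between the bars (joint 0.30).
- mouse: Matte black mouse, loose, 118 x 62 x 36 mm, origin at the centre of its underside. Stands right of the quadrant.
- jar: Small glass jar shut with a steel lid, loose, 62 mm across, 68 mm high, origin at the centre of its underside. Stands close to the right of the quadrant.
- puller: Red hard silicone keycap puller lying flat, loose, 80 x 30 x 10 mm, origin on its underside near the middle. Lies beyond the quadrant.
- dock: Aluminium controller dock, loose, 90 x 120 mm, 64 mm high at its back rest, origin at the centre of its underside. Stands left of the quadrant.
Things that resemble listed ones, but are neither listed nor needed, are in the scene too. Of the things that look like the quadrant, the smaller one is meant.

How it is judged (in metres and radians):
At the end, for the whole second after the job is handed in: The throttle rests within 0.075 rad (8 mm at the knob) of the green mark, the mixture is within 0.075 rad of its forward stop, the blue knob is where it was (12 mm), and the levers are at rest; mouse, jar, puller and dock are where they were (12 mm) (value of joint throttle between 0.225 and 0.375 rad and value of joint mixture above 1.125 rad and distance of each of propeller_knob, mouse, jar, puller, dock from where it was at the start of the episode below 0.012 m and velocity of joint throttle between -0.05 and 0.05 rad/s and velocity of joint mixture between -0.05 and 0.05 rad/s); the robot touches nothing.
It fails at once if the blue propeller lever is pushed more than 12 mm at the knob (distance of propeller_knob from where it was at the start of the episode above 0.012 m).
It fails at once if a lever is pinched: the fingers squeeze the black or red lever (over 25 N) while it stands still short of its stop ((contact force between the fingers and throttle above 25 N and velocity of joint throttle between -0.03 and 0.03 rad/s and value of joint throttle below 1.12 rad) or (contact force between the fingers and mixture above 25 N and velocity of joint mixture between -0.03 and 0.03 rad/s and value of joint mixture below 1.12 rad)).
It fails at once if the quadrant or a lever is strained (over 80 N from the fingers) (contact force between the fingers and quadrant above 80 N).
It fails at once if the levers are shoved with the arm or hand instead of a finger (contact force between the arm and quadrant above 1 N).
It fails at once if the mouse, jar, puller or dock is pushed or lifted more than 12 mm (distance of any of mouse, jar, puller, dock from where it was at the start of the episode above 0.012 m).
It also fails if it takes over 51 s, if anything falls off the work surface, if the arm or the gripper's body presses on something with over 40 N, if the wrist force passes 120 N, or if a joint passes its speed limit or range.

## Working session

There is one attempt and no reset: what is moved stays moved. The work goes in short steps, Python scripts to look and compute and a shell command to move; the robot and the scene stay as the last step left them, time stands still between calls to the robot, and variables do not carry over. Pictures are saved under pics/ and viewed, at most 10 in all, crops included, and the job is handed in when it is done.

```bash
mkdir -p pics
cat > h.py <<'E'
import numpy as np,cv2
from rig import arm,camera,calibration,job
def snap(n):
    p,d=camera(n); np.savez('%s.npz'%n,p=p,d=d); return p,d
def world(n,d):
    c=calibration(n);h,w=d.shape;f=h/2/np.tan(np.radians(c['fov_y'])/2)
    v,u=np.mgrid[:h,:w]
    X=np.stack([(u-c['cx'])/f*d,-(v-c['cy'])/f*d,-d,np.ones_like(d)],-1)
    W=(X@np.array(c['world_from_camera']).T)[...,:3]; W[d==0]=np.nan
    return W
E
python3 - <<'E'
from h import *
for n in("scene","top"):
    p,d=snap(n); cv2.imwrite('pics/%s0.png'%n,cv2.resize(p[...,::-1],(800,600)))
    c=calibration(n);print({k:np.round(v,3).tolist() if k!='' else v for k,v in c.items() if not isinstance(v,str)})
s=arm.read_state();print(s['position'],np.round(s['ee_rot'],3).tolist(),s['width'],arm.tcp_to_grasp)
E
```

```text
{'fov_y': 45.417, 'cx': 251.969, 'cy': 196.879, 'world_from_camera': [[0.032, -0.694, 0.72, 1480.002], [0.999, 0.035, -0.01, -6.736], [-0.018, 0.719, 0.694, 1073.869], [0.0, 0.0, 0.0, 1.0]]}
{'fov_y': 42.525, 'cx': 256.855, 'cy': 190.99, 'world_from_camera': [[-0.011, 0.98, -0.197, 288.282], [-1.0, -0.011, 0.002, -5.921], [-0.001, 0.197, 0.98, 1236.558], [0.0, 0.0, 0.0, 1.0]]}
[224.34815447 582.63913271 230.41902094] [[-0.933, 0.36, -0.001], [0.36, 0.933, -0.002], [0.0, -0.002, -1.0]] 85.5639979390228 18.700000000000003
```

View pics/scene0.png

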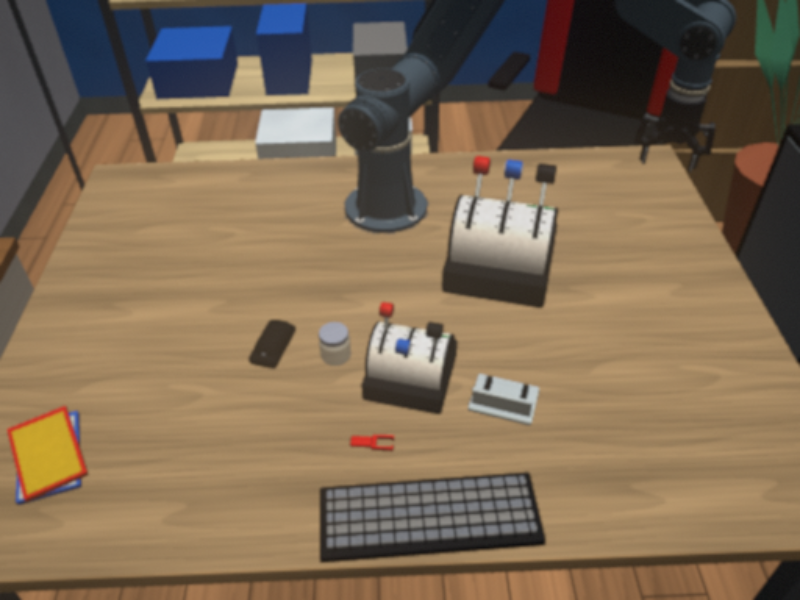

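View pics/top0.png

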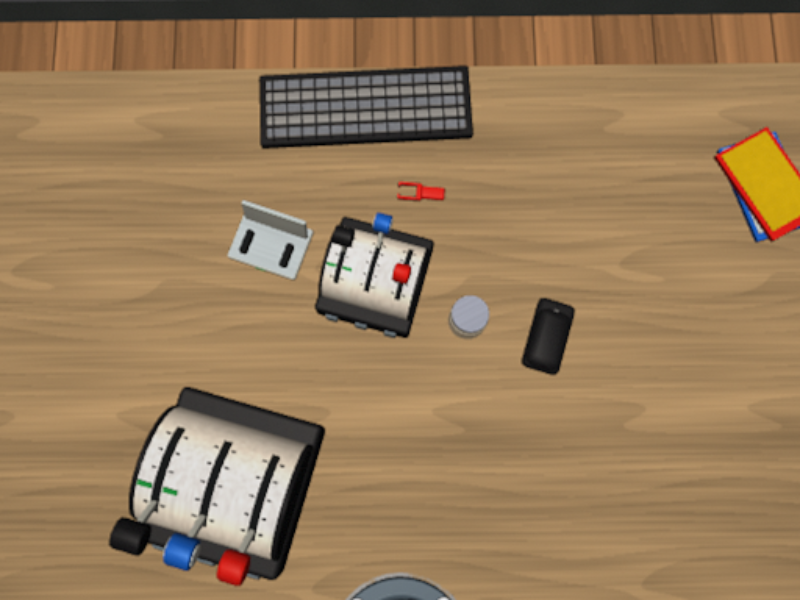

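Both pictures show the small quadrant at about (375,275) in the top view (scaled pixels), with its black knob at (343,236), blue at (382,222) and red at (401,272). The jar is at (469,315), the dock at (270,240) and the puller at (420,191). The large look-alike is at bottom left.

Run:
```python
from h import *
from scipy.optimize import least_squares
P=[];C=[]
for n in("top","scene"):
    z=np.load(n+'.npz');p=z['p'];W=world(n,z['d'].astype(float))
    if n=='top': c0=W[int(275/1.5625),int(375/1.5625)]; print('c0',c0)
    m=(np.hypot(W[...,0]-c0[0],W[...,1]-c0[1])<140)&(W[...,2]>8)
    P.append(W[m]);C.append(p[m].astype(float))
    hsv=cv2.cvtColor(p,cv2.COLOR_RGB2HSV)
    H,S,V=[hsv[...,i] for i in range(3)]
    for nm,k in dict(red=((H<8)|(H>172))&(S>150)&(W[...,2]>100),blue=(H>100)&(H<130)&(S>120)&(W[...,2]>90),black=(V<60)&(W[...,2]>125),green=(H>45)&(H<85)&(S>100)&(W[...,2]>50)).items():
        k=k&m
        if k.sum(): print(n,nm,k.sum(),np.round(W[k].mean(0)),'min',np.round(W[k].min(0)),'max',np.round(W[k].max(0)))
    for nm,(u,v) in dict(jar=(469,315),dock=(270,240),puller=(420,191),mouse=(548,335)).items():
        if n=='top': print(nm,np.round(W[int(v/1.5625),int(u/1.5625)]))
P=np.vstack(P);C=np.vstack(C)
# drum: white points
w=(C.min(1)>130)&(P[:,2]>70)&(P[:,2]<125)&(np.hypot(*(P-c0)[:,:2].T)<100)
D=P[w]
def loc(t,X):
    c,s=np.cos(t[2]),np.sin(t[2]);d=X[:,:2]-t[:2]
    return c*d[:,0]+s*d[:,1],-s*d[:,0]+c*d[:,1]
def res(t):
    x,y=loc(t,D); return np.r_[np.hypot(x,D[:,2]-60)-58, 2*np.maximum(np.abs(y)-77,0)]
r=least_squares(res,[c0[0],c0[1],-.25],loss='soft_l1',f_scale=2);t=r.x
x,y=loc(t,D);print('drum',t,w.sum(),'y pct',np.percentile(y,[1,99]),'rms',np.median(np.abs(r.fun)))
xb,yb=loc(t,P);b=(P[:,2]<50)&(abs(xb)<100)&(abs(yb)<95)
print('base x',np.percentile(xb[b],[1,99]),'y',np.percentile(yb[b],[1,99]))
```

```text
c0 [548.93285371  30.90095464 118.51832142]
top red 112 [540.  -7. 173.] min [528. -20. 113.] max [587.  83. 182.]
top blue 108 [617.  21. 159.] min [557.   6. 108.] max [631. 111. 169.]
top black 149 [595.  75. 173.] min [582.  34. 137.] max [613.  92. 183.]
top green 15 [560.  79. 113.] min [495. -20.  76.] max [570. 103. 118.]
jar [ 497. -111.   70.]
dock [636. 209.  13.]
puller [717. -39.  14.]
mouse [ 469. -237.   35.]
scene red 61 [547.  -8. 174.] min [533. -19. 164.] max [558.   4. 180.]
scene blue 47 [627.  18. 160.] min [615.   9. 151.] max [636.  29. 166.]
scene black 27 [609.  75. 169.] min [604.  65. 162.] max [613.  84. 176.]
drum [ 5.69750884e+02  4.14965650e+01 -2.85191310e-01] 3094 y pct [-74.73560444  60.03330117] rms 0.0014418966695863844
base x [-85.67760672  81.73547219] y [-83.1046151   68.25019609]
```

```bash
cat >> h.py <<'E'
from scipy.optimize import minimize_scalar
T=np.array([567.6,34.3,-0.285])
def q2w(x,y,z,t=T):
    c,s=np.cos(t[2]),np.sin(t[2]); return np.array([t[0]+c*x-s*y,t[1]+s*x+c*y,z])
def w2q(X,t=T):
    c,s=np.cos(t[2]),np.sin(t[2]);d=X[...,:2]-t[:2]
    return np.stack([c*d[...,0]+s*d[...,1],-s*d[...,0]+c*d[...,1],X[...,2]],-1)
def levers(src=None):
    out={}
    for n in("top","scene"):
        if src: z=np.load(n+'.npz');p,d=z['p'],z['d']
        else: p,d=snap(n)
        L=w2q(world(n,d.astype(float)))
        for nm,y in(('thr',48),('prop',0),('mix',-48)):
            m=(abs(L[...,1]-y)<10)&(abs(L[...,0])<85)&(L[...,2]>130)&(L[...,2]<190)
            A=L[m]
            f=lambda q:np.minimum(abs(np.hypot(A[:,0]-105*np.sin(q-.6),A[:,2]-60-105*np.cos(q-.6))-14),8).sum()
            g=np.linspace(-.05,1.25,261);v=[f(q) for q in g];i=int(np.argmin(v))
            M=(abs(L[...,1]-y)<30)&(abs(L[...,0]-105*np.sin(g[i]-.6))<14)&(L[...,2]>60+105*np.cos(g[i]-.6))&(L[...,2]<190)
            out[n,nm]=(round(g[i],3),int(m.sum()),round(v[i]/max(1,m.sum()),1),np.round(np.percentile(L[M][:,1],[5,50,95]),1).tolist() if M.any() else None)
    for k,v in out.items(): print(k,v)
def shift(x,y,z):
    "tool-axis shift (m) to bring TCP to quadrant x,y,z"
    s=arm.read_state();R=np.array(s['ee_rot'])
    print('at',np.round(w2q(np.array(s['position'])),1),'-> shift',np.round(R.T@(q2w(x,y,z)-s['position'])/1000,4))
E
python3 - <<'E'
from h import *
levers(1)
for n in("top","scene"):
    z=np.load(n+'.npz');p=z['p'];L=w2q(world(n,z['d'].astype(float)))
    H,S,V=cv2.split(cv2.cvtColor(p,cv2.COLOR_RGB2HSV))
    k=(H>45)&(H<85)&(S>90)&(abs(L[...,1]-48)<40)&(abs(L[...,0])<60)&(L[...,2]>90)
    if k.sum(): print('green',n,k.sum(),np.round(np.median(L[k],0)), L[k].min(0).round(),L[k].max(0).round())
for q in[(0,0,0),(60,48,141)]: print(q2w(*q))
shift(20,48,260)
s=arm.read_state();R=np.array(s['ee_rot']);print('world yaw err of tool y',np.arctan2(R[1,1],R[0,1])-(T[2]+np.pi/2))
E
python3 -m crank '[{"hand":255,"z":-0.03},{"hand":255,"z":-0.03}]'
```

```text
('top', 'thr') (np.float64(0.77), 114, np.float64(1.6), [35.7, 47.9, 61.2])
('top', 'prop') (np.float64(1.16), 118, np.float64(1.9), [-10.6, 0.1, 12.2])
('top', 'mix') (np.float64(0.48), 111, np.float64(1.3), [-57.5, -47.3, -36.5])
('scene', 'thr') (np.float64(0.75), 78, np.float64(2.1), [34.2, 46.3, 59.8])
('scene', 'prop') (np.float64(1.14), 75, np.float64(1.6), [-12.6, 0.3, 11.1])
('scene', 'mix') (np.float64(0.465), 81, np.float64(2.3), [-59.7, -47.6, -37.5])
green top 14 [-18.  49. 115.] [-19.  30. 113.] [-17.  67. 118.]
[567.6  34.3   0. ]
[638.67525682  63.49431225 141.        ]
at [-483.6  429.7  230.4] -> shift [-0.5334 -0.3388 -0.0291]
world yaw err of tool y -0.08279546160811146$[0]: bad value
```

```bash
python3 -m crank '[{"x":0,"y":0,"z":-0.03,"turn":0,"hand":255},{"x":0,"y":0,"z":-0.03,"turn":-0.083,"hand":255}]'; python3 -c "
from h import *
print(arm.read_state()['time'])
shift(60,48,260)"
```

```text
time: 0.35
position: [225.3, 584.3, 263.3]
ee_rot: [[-0.96, 0.279, 0.002], [0.279, 0.96, 0.003], [-0.001, 0.004, -1.0]]
contact_force: [1.0, 0.1, -0.7]
width: 51.5
grasp_force: 0.0
0.35
at [-483.1  431.6  263.3] -> shift [-0.5421 -0.385   0.0023]
```

```bash
python3 -m crank '[{"x":-0.05,"y":-0.035,"z":0,"turn":0,"hand":255},{"x":-0.1,"y":-0.07,"z":0,"turn":0,"hand":255},{"x":-0.15,"y":-0.105,"z":0,"turn":0,"hand":255},{"x":-0.2,"y":-0.14,"z":0,"turn":0,"hand":255},{"x":-0.25,"y":-0.175,"z":0,"turn":0,"hand":255},{"x":-0.3,"y":-0.21,"z":0,"turn":0,"hand":255},{"x":-0.35,"y":-0.25,"z":0,"turn":0,"hand":255},{"x":-0.4,"y":-0.285,"z":0,"turn":0,"hand":255},{"x":-0.45,"y":-0.32,"z":0,"turn":0,"hand":255},{"x":-0.5,"y":-0.355,"z":0,"turn":0,"hand":255},{"x":-0.542,"y":-0.385,"z":0,"turn":0,"hand":255},{"x":-0.542,"y":-0.385,"z":0,"turn":0,"hand":255},{"x":-0.542,"y":-0.385,"z":0,"turn":0,"hand":255}]'; python3 -c "
from h import *
shift(60,48,150)
p,d=snap('scene');cv2.imwrite('pics/s1.png',cv2.resize(p[150:290,180:340,::-1],(800,700))[:600])
L=w2q(world('scene',d.astype(float)));m=(L[...,2]>255)&(L[...,2]<300)&(abs(L[...,0]-60)<60)&(abs(L[...,1]-48)<60)
print(m.sum(),L[m].min(0),L[m].max(0))"
```

```text
time: 1.98
position: [635.8, 61.6, 260.5]
ee_rot: [[-0.96, 0.281, -0.002], [0.281, 0.96, 0.001], [0.003, 0.0, -1.0]]
contact_force: [-0.3, -0.5, 0.5]
width: 0.0
grasp_force: 0.0
at [ 57.7  45.4 260.5] -> shift [-0.0025  0.0026  0.1105]
114 [ 47.0671151   30.57152281 261.01136914] [ 71.58854141  57.50016616 299.98849812]
```

View pics/s1.png

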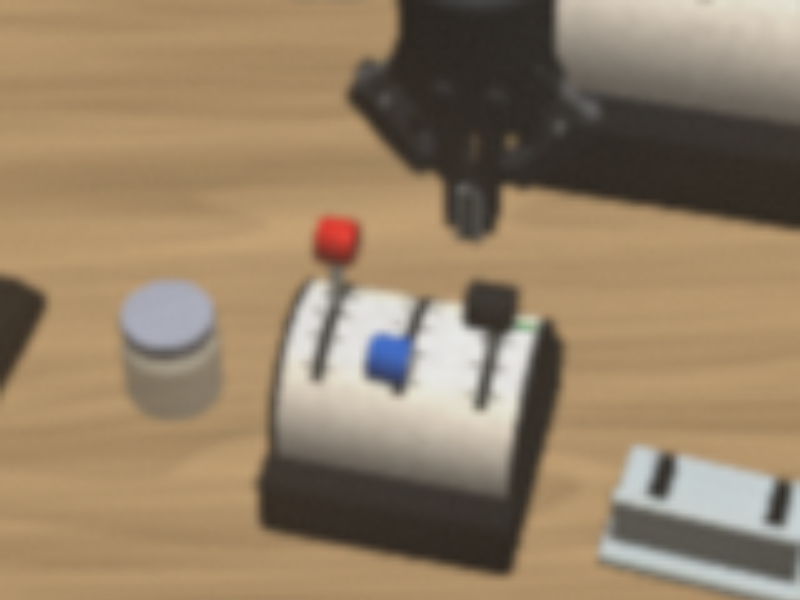

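The fingers are shut at (470,215), above and just in front of the black knob at (490,305). Blue at (390,355) and red at (337,240) are both clear, so I descend and push back, stopping short of the mark.

```bash
python3 -m crank '[{"x":-0.003,"y":0.0025,"z":0.04,"turn":0,"hand":255},{"x":-0.003,"y":0.0025,"z":0.08,"turn":0,"hand":255},{"x":-0.003,"y":0.0025,"z":0.11,"turn":0,"hand":255},{"x":-0.003,"y":0.0025,"z":0.1175,"turn":0,"hand":255},{"x":-0.003,"y":0.0025,"z":0.1175,"turn":0,"hand":255}]' && python3 -m crank '[{"x":0.008,"y":0,"z":0,"turn":0,"hand":255},{"x":0.013,"y":0,"z":0,"turn":0,"hand":255},{"x":0.018,"y":0,"z":0,"turn":0,"hand":255},{"x":0.023,"y":0,"z":0,"turn":0,"hand":255},{"x":0.028,"y":0,"z":0,"turn":0,"hand":255},{"x":0.033,"y":0,"z":0,"turn":0,"hand":255},{"x":0.038,"y":0,"z":0,"turn":0,"hand":255},{"x":0.043,"y":0,"z":0,"turn":0,"hand":255},{"x":0.048,"y":0,"z":0,"turn":0,"hand":255},{"x":0.052,"y":0,"z":0,"turn":0,"hand":255},{"x":0.054,"y":0,"z":0,"turn":0,"hand":255},{"x":0.054,"y":0,"z":0,"turn":0,"hand":255}]'; python3 -c "
from h import *
shift(-6,48,143);levers()"
```

```text
time: 2.65
position: [640.0, 64.0, 144.2]
ee_rot: [[-0.96, 0.28, -0.0], [0.28, 0.96, 0.0], [0.0, 0.0, -1.0]]
contact_force: [1.1, -0.2, -0.2]
width: 0.1
grasp_force: 0.0
time: 4.15
position: [587.8, 78.3, 143.6]
ee_rot: [[-0.96, 0.281, -0.001], [0.281, 0.96, 0.0], [0.001, -0.0, -1.0]]
contact_force: [-0.4, -0.8, 0.1]
width: -0.2
grasp_force: 0.3
at [  7.   47.9 143.6] -> shift [0.013  0.0001 0.0006]
('top', 'thr') (np.float64(-0.05), 0, np.float64(0.0), None)
('top', 'prop') (np.float64(1.165), 98, np.float64(1.5), [-10.8, -0.4, 12.5])
('top', 'mix') (np.float64(0.48), 110, np.float64(1.3), [-57.7, -47.3, -36.6])
('scene', 'thr') (np.float64(0.645), 75, np.float64(3.9), [34.0, 47.6, 60.1])
('scene', 'prop') (np.float64(1.14), 76, np.float64(1.5), [-12.4, -0.4, 11.1])
('scene', 'mix') (np.float64(0.465), 82, np.float64(2.4), [-59.6, -47.4, -37.6])
```

```bash
python3 -m crank '[{"x":0.004,"y":0,"z":0,"turn":0,"hand":255},{"x":0.007,"y":0,"z":0,"turn":0,"hand":255},{"x":0.01,"y":0,"z":0,"turn":0,"hand":255},{"x":0.0125,"y":0,"z":0,"turn":0,"hand":255},{"x":0.0125,"y":0,"z":0,"turn":0,"hand":255}]' && python3 -m crank '[{"x":-0.01,"y":0,"z":0,"turn":0,"hand":255},{"x":-0.02,"y":0,"z":-0.01,"turn":0,"hand":255},{"x":-0.02,"y":0,"z":-0.05,"turn":0,"hand":255},{"x":-0.02,"y":0,"z":-0.1,"turn":0,"hand":255},{"x":0.01,"y":-0.05,"z":-0.1,"turn":0,"hand":255},{"x":0.05,"y":-0.096,"z":-0.1,"turn":0,"hand":255},{"x":0.05,"y":-0.096,"z":-0.1,"turn":0,"hand":255},{"x":0.05,"y":-0.096,"z":-0.1,"turn":0,"hand":255}]'; python3 -c "
from h import *
shift(-55,-48,143);levers()
p=np.load('scene.npz')['p'];cv2.imwrite('pics/s2.png',cv2.resize(p[150:290,180:340,::-1],(680,595)))"
```

```text
time: 4.88
position: [575.9, 81.8, 143.8]
ee_rot: [[-0.96, 0.281, -0.001], [0.281, 0.96, 0.0], [0.001, -0.0, -1.0]]
contact_force: [0.4, 0.1, -1.3]
width: 0.0
grasp_force: 0.4
time: 5.88
position: [503.0, 3.1, 244.9]
ee_rot: [[-0.959, 0.282, 0.003], [0.282, 0.959, -0.0], [-0.003, 0.001, -1.0]]
contact_force: [0.1, 0.1, -0.3]
width: -0.1
grasp_force: 0.0
at [-53.2 -48.1 244.9] -> shift [0.0021 0.     0.1019]
('top', 'thr') (np.float64(0.325), 26, np.float64(1.4), [35.2, 39.2, 42.4])
('top', 'prop') (np.float64(-0.05), 0, np.float64(0.0), None)
('top', 'mix') (np.float64(-0.05), 0, np.float64(0.0), None)
('scene', 'thr') (np.float64(0.31), 84, np.float64(2.6), [34.1, 47.0, 60.0])
('scene', 'prop') (np.float64(1.145), 77, np.float64(1.6), [-13.3, -0.9, 11.2])
('scene', 'mix') (np.float64(0.455), 83, np.float64(2.5), [-60.0, -48.1, -38.3])
```

View pics/s2.png

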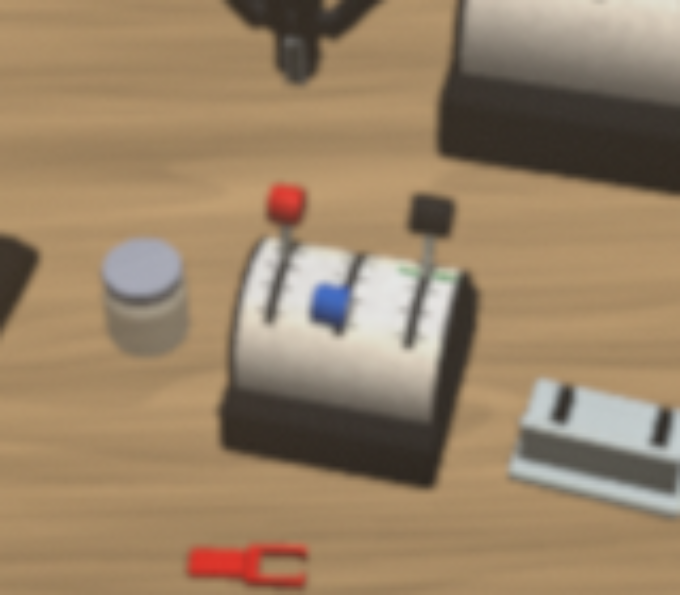

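The black lever now stands between the green bars (425,275), reading about 0.32. Blue is unmoved. Now the red one.

```bash
python3 -m crank '[{"x":0.002,"y":0,"z":0.04,"turn":0,"hand":255},{"x":0.002,"y":0,"z":0.08,"turn":0,"hand":255},{"x":0.002,"y":0,"z":0.104,"turn":0,"hand":255},{"x":0.002,"y":0,"z":0.106,"turn":0,"hand":255},{"x":0.002,"y":0,"z":0.106,"turn":0,"hand":255}]' && python3 -m crank '[{"x":-0.008,"y":0,"z":0,"turn":0,"hand":255},{"x":-0.013,"y":0,"z":0,"turn":0,"hand":255},{"x":-0.018,"y":0,"z":0,"turn":0,"hand":255},{"x":-0.023,"y":0,"z":0,"turn":0,"hand":255},{"x":-0.028,"y":0,"z":0,"turn":0,"hand":255},{"x":-0.033,"y":0,"z":0,"turn":0,"hand":255},{"x":-0.038,"y":0,"z":0,"turn":0,"hand":255},{"x":-0.043,"y":0,"z":0,"turn":0,"hand":255},{"x":-0.048,"y":0,"z":0,"turn":0,"hand":255},{"x":-0.053,"y":0,"z":0,"turn":0,"hand":255},{"x":-0.058,"y":0,"z":0,"turn":0,"hand":255},{"x":-0.063,"y":0,"z":0,"turn":0,"hand":255},{"x":-0.068,"y":0,"z":0,"turn":0,"hand":255},{"x":-0.072,"y":0,"z":0,"turn":0,"hand":255},{"x":-0.075,"y":0,"z":0,"turn":0,"hand":255},{"x":-0.077,"y":0,"z":0,"turn":0,"hand":255},{"x":-0.077,"y":0,"z":0,"turn":0,"hand":255}]'; python3 -c "
from h import *
shift(34,-48,138);levers()"
```

```text
time: 6.6
position: [500.9, 4.3, 138.2]
ee_rot: [[-0.96, 0.28, 0.001], [0.28, 0.96, -0.0], [-0.001, 0.0, -1.0]]
contact_force: [0.1, -0.2, 0.5]
width: 0.1
grasp_force: 0.0
time: 8.72
position: [573.7, -17.6, 137.9]
ee_rot: [[-0.96, 0.281, 0.001], [0.281, 0.96, -0.0], [-0.001, 0.0, -1.0]]
contact_force: [-2.2, 0.5, -0.9]
width: 0.4
grasp_force: 0.8
at [ 20.5 -48.1 137.9] -> shift [-0.0135  0.0001 -0.0001]
('top', 'thr') (np.float64(-0.05), 0, np.float64(0.0), None)
('top', 'prop') (np.float64(1.075), 4, np.float64(0.6), [6.8, 9.6, 12.3])
('top', 'mix') (np.float64(-0.05), 0, np.float64(0.0), None)
('scene', 'thr') (np.float64(0.3), 85, np.float64(2.5), [34.7, 47.0, 59.6])
('scene', 'prop') (np.float64(1.14), 78, np.float64(1.5), [-12.5, -0.8, 10.7])
('scene', 'mix') (np.float64(1.025), 136, np.float64(3.9), [-61.9, -48.4, -29.1])
```

```bash
python3 -m crank '[{"x":-0.002,"y":0,"z":0,"turn":0,"hand":255},{"x":-0.0035,"y":0,"z":0,"turn":0,"hand":255},{"x":-0.005,"y":0,"z":0,"turn":0,"hand":255},{"x":-0.0065,"y":0,"z":0,"turn":0,"hand":255},{"x":-0.008,"y":0,"z":0,"turn":0,"hand":255},{"x":-0.0095,"y":0,"z":0,"turn":0,"hand":255},{"x":-0.0105,"y":0,"z":0,"turn":0,"hand":255},{"x":-0.0115,"y":0,"z":0,"turn":0,"hand":255},{"x":-0.0115,"y":0,"z":0,"turn":0,"hand":255}]'; python3 -m crank '[{"x":-0.0005,"y":0,"z":0,"turn":0,"hand":255},{"x":-0.001,"y":0,"z":0,"turn":0,"hand":255},{"x":-0.001,"y":0,"z":0,"turn":0,"hand":255}]'; python3 -c "
from h import *
shift(34,-48,138);levers()"
```

```text
time: 9.95
position: [584.6, -20.8, 137.8]
ee_rot: [[-0.96, 0.281, 0.0], [0.281, 0.96, -0.0], [-0.0, -0.0, -1.0]]
contact_force: [-2.6, 1.2, -2.0]
width: -0.3
grasp_force: 1.4
time: 10.32
position: [585.5, -21.0, 137.8]
ee_rot: [[-0.96, 0.281, 0.0], [0.281, 0.96, -0.0], [-0.0, -0.0, -1.0]]
contact_force: [-3.6, 1.0, -2.6]
width: -0.0
grasp_force: 1.6
at [ 32.7 -48.  137.8] -> shift [-0.0013  0.     -0.0002]
('top', 'thr') (np.float64(-0.05), 0, np.float64(0.0), None)
('top', 'prop') (np.float64(-0.05), 0, np.float64(0.0), None)
('top', 'mix') (np.float64(-0.05), 0, np.float64(0.0), None)
('scene', 'thr') (np.float64(0.305), 88, np.float64(2.7), [33.9, 47.1, 60.0])
('scene', 'prop') (np.float64(1.135), 76, np.float64(1.7), [-18.0, -1.6, 11.0])
('scene', 'mix') (np.float64(1.155), 146, np.float64(4.1), [-61.6, -49.0, -35.8])
```

```bash
python3 -m crank '[{"x":-0.0005,"y":0,"z":0,"turn":0,"hand":255},{"x":-0.001,"y":0,"z":0,"turn":0,"hand":255},{"x":-0.001,"y":0,"z":0,"turn":0,"hand":255}]' && python3 -m crank '[{"x":0.01,"y":0,"z":0,"turn":0,"hand":255},{"x":0.03,"y":0,"z":-0.01,"turn":0,"hand":255},{"x":0.05,"y":0,"z":-0.05,"turn":0,"hand":255},{"x":0.07,"y":0,"z":-0.1,"turn":0,"hand":255},{"x":0.12,"y":0,"z":-0.12,"turn":0,"hand":255},{"x":0.15,"y":0,"z":-0.13,"turn":0,"hand":255},{"x":0.15,"y":0,"z":-0.13,"turn":0,"hand":255}]'; python3 -c "
from h import *
levers()
p=np.load('scene.npz')['p'];cv2.imwrite('pics/s3.png',cv2.resize(p[150:290,180:340,::-1],(680,595)))"
```

```text
time: 10.8
position: [586.0, -21.2, 137.8]
ee_rot: [[-0.96, 0.281, -0.001], [0.281, 0.96, 0.0], [0.001, -0.0, -1.0]]
contact_force: [-3.7, 1.2, -2.5]
width: 0.1
grasp_force: 2.2
time: 11.68
position: [442.3, 21.2, 269.7]
ee_rot: [[-0.96, 0.28, 0.006], [0.28, 0.96, -0.001], [-0.006, 0.0, -1.0]]
contact_force: [0.6, -1.0, 0.3]
width: -0.2
grasp_force: 0.0
('top', 'thr') (np.float64(-0.05), 0, np.float64(0.0), None)
('top', 'prop') (np.float64(1.165), 114, np.float64(1.6), [-10.7, 0.8, 12.0])
('top', 'mix') (np.float64(1.21), 112, np.float64(1.3), [-57.5, -47.1, -36.3])
('scene', 'thr') (np.float64(0.31), 85, np.float64(2.3), [34.1, 47.3, 60.1])
('scene', 'prop') (np.float64(1.135), 76, np.float64(1.5), [-12.0, 0.8, 11.5])
('scene', 'mix') (np.float64(1.185), 75, np.float64(1.9), [-59.8, -48.1, -37.9])
```

View pics/s3.png

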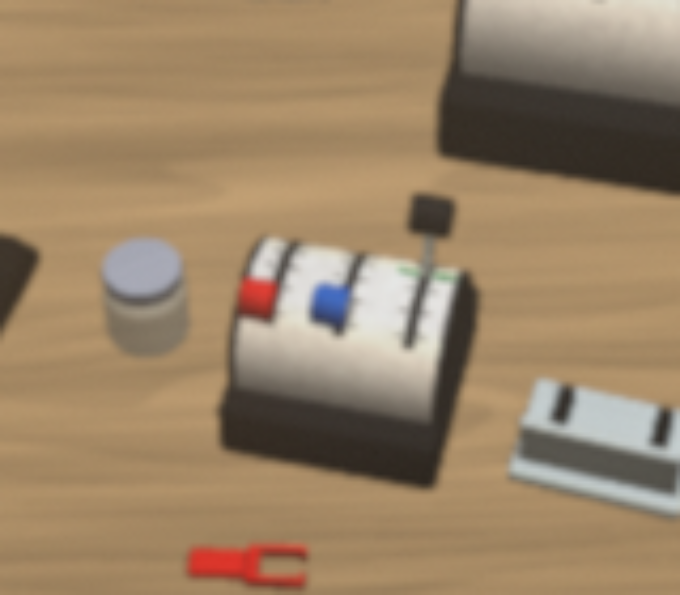

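Red is fully forward (258,298), black is at the green mark (430,215), blue and the other things are unmoved, and the robot is clear.

```bash
python3 -c "
from rig import job
print(job.close_job())"
```

```text
the job is handed in; nothing more can be done
None
```

I handed the job in at about 12 s: by camera the throttle stands at about 0.31 rad (mark 0.30), the mixture is at its forward stop (about 1.20), and the blue lever and the desk items in the last view (jar, puller, dock) look unmoved; no verdict came back.

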